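# Draw the bottom spacer frame from the magazine and load it in the channel

## Task

Slide the bottom spacer frame, the one that sticks out of the magazine, out onto the run-out strip so that the two frames above it drop down, and let go of it there, lying flat and wholly clear of the tower. Then pick it up again (in the channel there is no room for fingers at its sides, but its middle bridge is free), lay it flat in the loading channel and push it home against the blue end stop, and let go. The other two frames stay in the magazine, and the other things on the bench are left where they are.

Things in the scene. Friction and masses are not known exactly. Their poses are not given: they have to be found in the camera images.
- magazine: Fixed magazine. Origin: on the bench under its tower's centre; z up, exit to -x (roughly to the robot). Grey tower 116 (x) x 78 (y) mm, top 56 mm over the bench; pocket 108 x 68, floor 6 mm up. Exit side: orange gate plate, outer face x = -58, heights 27 to 56, open below it. Uprights at y = +-34 to 39 reach the floor. A frame is clear of the tower when its origin is beyond x = -110.
- runout (a point): Centre of the run-out strip's top, 121 mm in front (-x) of the magazine's origin and 6 mm above the bench. The dark steel strip runs from the tower at x = -58 to x = -184 mm in the magazine's frame and is 54 mm wide (y): narrower than a frame, so fingers beside a frame can reach lower than the strip's top.
- channel: Fixed channel, open at its top and -x end. Origin: on the bench below a fully home frame's origin; axes parallel to that frame. Floor 6 mm over the bench, x = -106 to 66 mm. Black side walls 8 mm thick, inner faces y = +-35 (3 mm play each side), x = -78 to 52, tops 26 mm over the bench, so a frame lying in it cannot be gripped by its sides.
- end_stop (a point): Middle of the blue end stop's face at the channel's +x end: 52 mm from the channel's origin, 17 mm above the bench. The stop is as wide as the channel and its top is 28 mm above the bench. A home frame's end touches this face.
- frame_low: White spacer frame 104 (x) x 64 (y) x 16 mm (z), 0.14 to 0.25 kg. Origin: centre of its underside. At the bottom of the stack on the magazine's floor; its -x end sticks out 26 to 38 mm under the gate, long axis along the magazine's x; slides out against a few newtons of friction. Same either way round.
- bridge (a point): Top centre of frame_low's middle bridge, 16 mm above the frame's origin. The bridge is 18 mm thick in x and 40 mm long in y; on each side of it is a through window, 30 mm in x by 40 mm in y, then an end bar 13 mm in x. Side rails 12 mm wide in y. Inside the tower the windows are covered by the frames above.
- frame_mid: Grey frame, same shape as frame_low, second in the stack inside the tower; drops 16 mm to the floor once the bottom one is out. Origin: centre of its underside.
- frame_top: White frame, same shape, uppermost in the stack inside the tower. Origin: centre of its underside.
- gauge_block: Bystander: pale steel setting block 25 x 40 x 35 mm. Origin: centre of underside.
- stopwatch: Bystander: grey stopwatch 50 x 62 x 19 mm. Origin: centre of underside.
- cutter: Bystander: yellow snap-off knife 19 x 148 x 14 mm, long along its y. Origin: centre of underside.
- driver_cross: Bystander: screwdriver with red grip, 18 x 167 x 18 mm, long along its y. Origin: centre of underside.
- screw_tin: Bystander: round white tin, 64 mm across, 25 mm high. Origin: centre of underside.
- vac_pen: Bystander: grey vacuum pen 13 x 134 x 14 mm, long along its y. Origin: centre of underside.

How it is judged:
By the outcome, as a careful person would: the job done as asked, in the order asked, and still so for the second after the job is handed in, with the robot touching nothing.
It also fails if it takes over 56 s, if anything falls off the work surface, if the arm or the gripper's body presses on something with over 40 N, if the wrist force passes 120 N, or if a joint passes its speed limit or range.

## Robot

A 6-joint arm with a two-finger parallel gripper is mounted at the origin on a cart in front of the work surface, level with it; the furniture and walls round the work are solid. World frame = base frame: x ahead of the robot, y to its left, z up, the work surface at z = 0. Lengths are in m, angles in rad, forces in N, time in s.
With the tool pointing down it reaches from about 0.275 to 0.975 m from the base axis. Payload 8.4 kg.
Tool frame: the origin (TCP) lies on the centre line of the jaws, within the pads' length; the fingertips stand tcp_to_tips ahead of it and the grasp point (between the pads) lies 3 mm ahead of it (tcp_to_tips is the distance from the TCP to the fingertips, in m); z points along the fingers, x is the direction in which the jaws open and shut, and the axes are right-handed (so a half turn about z gives the same grasp; the last joint's range is limited). The gripper opens to 92 mm and grips with 3 to 60 N. Pads are 20 mm wide; open, the fingers measure 128 mm over their backs; the gripper's body (75 mm by 189 mm) begins 69 mm behind the grasp point.
Start: joints at [-0.002, 0.353, 1.633, -0, 1.155, -0.002], TCP at [0.625, -0, 0.237] pointing down, gripper open.
Joint ranges: [-2.63, 2.63], [-0.92, 2.1], [0.06, 2.66], [-1.3, 4.44], [0, 2.69], [-3.02, 3.02]. Speed limits (rad/s): [2.22, 2.22, 2.79, 3.14, 3.14, 3.14].

## Interface

Orientations are given as a unit quaternion [x, y, z, w].
In Python, from plant import get_state, grab_frame, hand_in, tcp_to_tips gives the robot as it stands.
- The arm moves only by the tool drive_tool, never from a script. Its arguments are lists of equal length, an entry for each row: "dp": the shift along the tool's x, y, z in m, a list of three; "yaw": the turn about the tool's z in rad; "gripper": the finger opening in m, from 0 to 0.0919. In form: {"dp": [[tx, ty, tz], ...], "yaw": [yaw, ...], "gripper": [gripper, ...]}. A call has 1 to 10 rows; each row is the pose to reach, as a shift and turn from the pose commanded when the call began, along the tool's axes at that moment; what a row does not reach only later rows make up. A row lasts 1/12 s, in which the tool goes at most 41.7 mm and 7.16 degrees, less where a joint would pass 70% of its speed; a pose out of reach is approached as far as the arm can. A call with a gripper value outside its range is refused whole. The fingers move at their own pace and stop on an object; the grip force is fixed at half the most. Time passes only in rows, so rows that repeat a pose let the fingers close. It gives the time, the measured TCP pose, the force and the opening at its end, in the units of the state.
- get_state(): the state, without advancing time (a new reading comes with each control period).
- grab_frame(name): name is "scene" or "side" or "wrist"; returns a dict with "img" (384x512x3 uint8, red, green, blue), "camera_matrix" (3x3 intrinsics, pixels), "pose" (4x4, takes a point from camera to world coordinates). Camera axes: x right, y down, z forward; pixel columns grow to the right and rows downward; lengths in m; the calibration is good to about 2 mm. A picture is of the moment at which its call begins. There is no depth.
- hand_in(): hands the job in, once; it reports no verdict.
The state is a dict: "time": time; "joint_positions": joint angles; "qvel": joint speeds; "joint_efforts": joint torques, N m; "position": TCP position; "tool_rot": TCP orientation; "wrist_force": force on the tool from outside, world axes, zero at the start; "ft_torque": the same for the moment, N m; "finger_gap": finger opening in m.
Only numpy, scipy, OpenCV 4.12 (cv2) and the standard library are available. Lean on these libraries where they do the work, as an engineer would, in place of code of your own. Each camera call takes 0.05 s, during which the arm holds its last target.

## Working session

There is one attempt and no reset: what is moved stays moved. The work goes in short steps, Python scripts to look and compute and a tool call to move; the robot and the scene stay as the last step left them, time stands still between calls to the robot, and variables do not carry over. Pictures are saved under pics/ and viewed, and the job is handed in when it is done.

Besides the shell and the picture viewer there is one more tool, called after "Request:" by a JSON object that holds its "api" and its "payload". drive_tool: Moves the arm, as the interface text tells. Its arguments: {"type":"object","properties":{"dp":{"type":"array"},"yaw":{"type":"array"},"gripper":{"type":"array"}},"required":["dp","yaw","gripper"]}

```bash
ls; mkdir -p pics; cat > h.py <<'E'
import numpy as np, cv2
from plant import *
def snap(n,f):
    g=grab_frame(n); cv2.imwrite('pics/'+f,g['img'][:,:,::-1]); np.savez('pics/'+f+'.npz',**g); return g
def load(f): return np.load('pics/'+f+'.npz')
def ray(g,uv,z):
    K=g['camera_matrix'];T=g['pose']
    uv=np.atleast_2d(np.array(uv,float)); d=np.c_[uv,np.ones(len(uv))]@np.linalg.inv(K).T@T[:3,:3].T
    o=T[:3,3]; return o+d*((z-o[2])/d[:,2:3])
def proj(g,P):
    K=g['camera_matrix'];T=g['pose']; c=(np.atleast_2d(P)-T[:3,3])@T[:3,:3]; p=c@K.T; return p[:,:2]/p[:,2:]
E
python3 - <<'E'
from h import *
for n in ('scene','side','wrist'):
    g=snap(n,n+'0.png'); print(n,g['pose'].round(3).tolist())
print(get_state(),tcp_to_tips)
E
```

```text
pics
scene [[0.674, -0.552, 0.492, 0.069], [-0.739, -0.515, 0.434, -0.398], [0.014, -0.656, -0.755, 0.753], [0.0, 0.0, 0.0, 1.0]]
side [[0.941, -0.176, 0.29, 0.252], [-0.339, -0.521, 0.783, -0.762], [0.013, -0.835, -0.55, 0.589], [0.0, 0.0, 0.0, 1.0]]
wrist [[1.0, 0.0, -0.001, 0.625], [-0.0, -0.96, -0.279, 0.078], [-0.001, 0.279, -0.96, 0.385], [0.0, 0.0, 0.0, 1.0]]
{'time': 0.15, 'joint_positions': array([-2.43501573e-03,  3.53475953e-01,  1.63396199e+00,  3.09430844e-05,
        1.15520993e+00, -2.39083047e-03]), 'qvel': array([ 0.00033297, -0.00322531, -0.00171884, -0.0015203 ,  0.00106326,
       -0.00144367]), 'joint_efforts': array([-8.47799656e-04, -5.94210899e+01, -3.34467816e+01,  6.96930941e-02,
        2.04021111e-02, -8.35750166e-05]), 'position': array([ 6.24639589e-01, -1.14542896e-05,  2.36044891e-01]), 'tool_rot': array([ 9.99999860e-01, -2.83463656e-05, -5.27570515e-04, -1.54243336e-05]), 'wrist_force': array([ 0.17670737, -0.28691817, -0.05979721]), 'ft_torque': array([ 0.00810612, -0.00065211,  0.02394306]), 'finger_gap': 0.09189917362405996} 0.022
```

View pics/scene0.png

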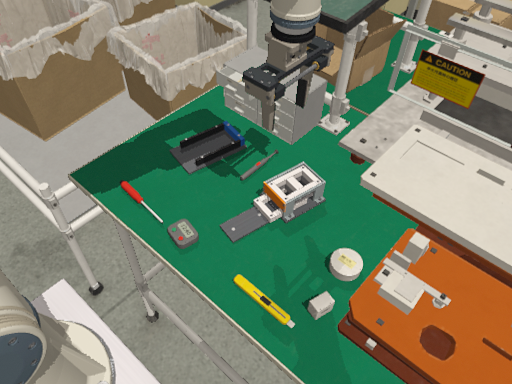

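View pics/side0.png

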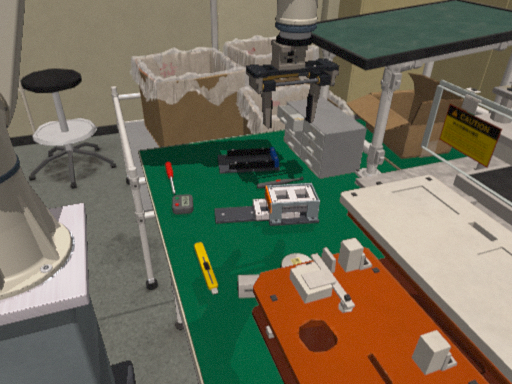

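View pics/wrist0.png

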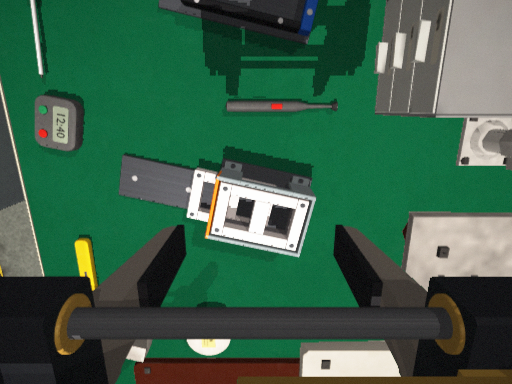

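The wrist view shows the strip at about (120–190, 155–208), the frame end near (190–220, 168–222) and the tower near (205–315, 165–255). The channel is only partly visible at the top. I'll zoom in on it.

```bash
python3 - <<'E'
from h import *
a=cv2.imread('pics/wrist0.png')[140:270,100:330]; cv2.imwrite('pics/w0z.png',cv2.resize(a,None,fx=3.4,fy=3.4,interpolation=cv2.INTER_CUBIC))
b=cv2.imread('pics/scene0.png')[110:250,160:340]; cv2.imwrite('pics/s0z.png',cv2.resize(b,None,fx=4,fy=4,interpolation=cv2.INTER_CUBIC))
E
```

```text
(no output)
```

View pics/w0z.png

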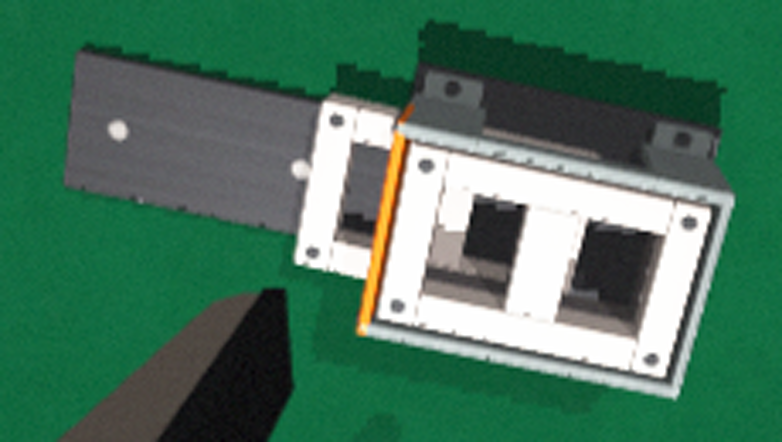

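View pics/s0z.png

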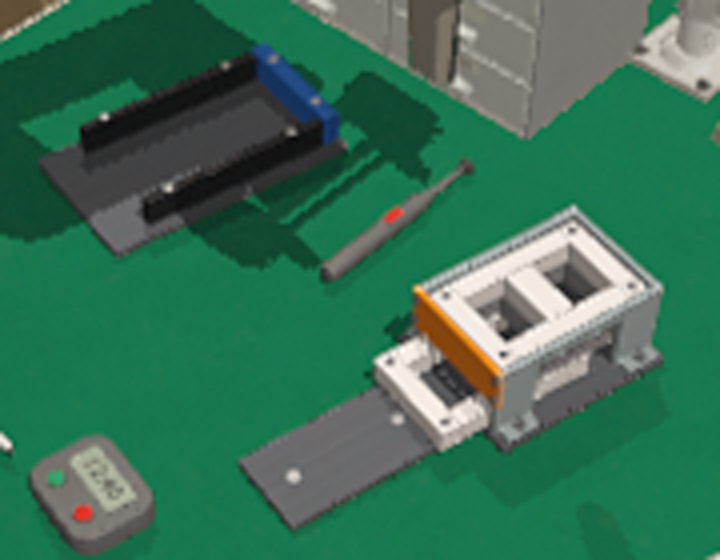

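```bash
python3 - <<'E'
from h import *
g=load('wrist0.png'); s=load('scene0.png'); print(g['camera_matrix'].tolist(), s['camera_matrix'].tolist())
f=lambda L:[(100+x/3.4-.35,140+y/3.4-.35) for x,y in L]
fs=lambda L:[(160+x/4-.37,110+y/4-.37) for x,y in L]
def rep(name,P):
    print(name); print(P.round(4).tolist(), 'seg',np.linalg.norm(np.diff(P,axis=0),axis=1).round(4), 'ang',np.degrees(np.arctan2(*np.diff(P,axis=0)[:,1::-1].T[0:2])).round(1))
rep('strip end',ray(g,f([(82,52),(66,186)]),.006))
rep('tower top',ray(g,f([(403,125),(733,197),(677,397),(359,332)]),.056))
rep('frame end',ray(g,f([(326,97),(295,263)]),.022))
rep('S strip end',ray(s,fs([(240,462),(295,528)]),.006))
rep('S tower top',ray(s,fs([(414,288),(574,207),(661,286),(500,372)]),.056))
rep('S frame end',ray(s,fs([(375,362),(440,430)]),.022))
rep('S channel floor -x end',ray(s,fs([(40,160),(119,255)]),.006))
rep('S stop top',ray(s,fs([(257,44),(337,123)]),.028))
rep('S wall tops',ray(s,fs([(80,125),(255,53)]),.026))
rep('S wall tops R',ray(s,fs([(143,203),(322,122)]),.026))
rep('cabinet foot', ray(s,fs([(525,138),(300,0)]),0))
E
```

```text
[[300.6259324627661, 0.0, 259.3562842707251], [0.0, 300.6259324627661, 194.0901388276393], [0.0, 0.0, 1.0]] [[427.10736168137873, 0.0, 248.26656814365862], [0.0, 427.10736168137873, 195.19211613070576], [0.0, 0.0, 1.0]]
strip end
[[0.4529, 0.0193, 0.006], [0.4402, -0.0326, 0.006]] seg [0.0535] ang [-103.8]
tower top
[[0.5783, 0.0029, 0.056], [0.6883, -0.0218, 0.056], [0.6722, -0.0963, 0.056], [0.5601, -0.0712, 0.056]] seg [0.1127 0.0762 0.1148] ang [ -12.7 -102.2  167.4]
frame end
[[0.5462, 0.0055, 0.022], [0.5307, -0.0582, 0.022]] seg [0.0656] ang [-103.7]
S strip end
[[0.4498, 0.0191, 0.006], [0.4387, -0.0329, 0.006]] seg [0.0533] ang [-102.]
S tower top
[[0.576, 0.0058, 0.056], [0.6882, -0.0201, 0.056], [0.6715, -0.0941, 0.056], [0.5613, -0.0679, 0.056]] seg [0.1152 0.0759 0.1133] ang [ -13.  -102.7  166.6]
S frame end
[[0.543, 0.0043, 0.022], [0.531, -0.0539, 0.022]] seg [0.0594] ang [-101.6]
S channel floor -x end
[[0.5333, 0.2817, 0.006], [0.5108, 0.1831, 0.006]] seg [0.1012] ang [-102.8]
S stop top
[[0.6914, 0.2428, 0.028], [0.6704, 0.1512, 0.028]] seg [0.094] ang [-102.9]
S wall tops
[[0.5594, 0.2698, 0.026], [0.6856, 0.239, 0.026]] seg [0.1299] ang [-13.7]
S wall tops R
[[0.5385, 0.1893, 0.026], [0.6663, 0.1603, 0.026]] seg [0.131] ang [-12.8]
cabinet foot
[[0.7671, 0.073, 0.0], [0.771, 0.2795, -0.0]] seg [0.2065] ang [88.9]
```

```bash
python3 - <<'E'
from h import *
g=load('wrist0.png')
print('vacpen',ray(g,[(227,106),(337,105)],.007).round(3).tolist(),'watch',ray(g,[(36,95),(80,150),(36,150),(80,97)],.019).round(3).tolist(),'driver',ray(g,[(42,73)],.01).round(3),'cutter',ray(g,[(76,238)],.014).round(3))
E
```

```text
vacpen [[0.585, 0.079, 0.007], [0.718, 0.08, 0.007]] watch [[0.366, 0.091, 0.019], [0.406, 0.027, 0.019], [0.353, 0.027, 0.019], [0.417, 0.089, 0.019]] driver [[0.372 0.116 0.01 ]] cutter [[ 0.378 -0.091  0.014]]
```

Request:
{"api": "drive_tool", "payload": {"dp": [[-0.074, 0.03, 0.1], [-0.074, 0.03, 0.1], [-0.074, 0.03, 0.1], [-0.074, 0.03, 0.1], [-0.074, 0.03, 0.1], [-0.074, 0.03, 0.1], [-0.074, 0.03, 0.1], [-0.074, 0.03, 0.1], [-0.074, 0.03, 0.1], [-0.074, 0.03, 0.1]], "yaw": [-1.346, -1.346, -1.346, -1.346, -1.346, -1.346, -1.346, -1.346, -1.346, -1.346], "gripper": [0.08, 0.08, 0.08, 0.08, 0.08, 0.08, 0.08, 0.08, 0.08, 0.08]}}

```text
time: 0.98
position: [0.5508, -0.03, 0.1364]
tool_rot: [0.809, 0.588, -0.0, -0.0]
wrist_force: [0.7, -0.0, 0.1]
finger_gap: 0.0802
```

Request:
{"api": "drive_tool", "payload": {"dp": [[0, 0, 0], [0, 0, 0]], "yaw": [-0.09, -0.09], "gripper": [0.08, 0.08]}}

```text
time: 1.15
position: [0.5509, -0.03, 0.1364]
tool_rot: [0.783, 0.623, -0.0, -0.0]
wrist_force: [0.6, 0.6, 0.6]
finger_gap: 0.08
```

```bash
python3 - <<'E'
from h import *
snap('wrist','w1.png'); print(get_state()['position'])
E
```

```text
[ 0.55084424 -0.02998534  0.13642036]
```

View pics/w1.png

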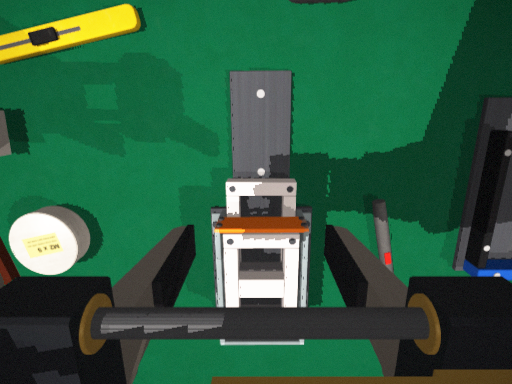

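The strip is vertical in the image at columns 231–291. The frame end is at row 179 and columns 226–296, centred on 261, so the jaws are aligned.

```bash
python3 - <<'E'
from h import *
g=load('w1.png'); st=get_state(); p=st['position']
c=np.radians(-12.9);u=np.array([np.cos(c),np.sin(c)]);v=np.array([-u[1],u[0]]);M=np.array([.6247,-.0466])
def rel(n,uv,z):
    P=ray(g,uv,z)[:,:2]; print(n,'mag',np.c_[(P-M)@u,(P-M)@v].round(4).tolist(),'tcp',np.c_[(P-p[:2])@u,(P-p[:2])@v].round(4).tolist())
rel('frame end',[(226,180),(296,180)],.022)
rel('strip end',[(231,71.5),(291,71.5)],.006)
rel('strip mid',[(232,150),(290.5,150)],.006)
rel('gate top',[(215,231.5),(309,231.5)],.056)
E
```

```text
frame end mag [[-0.091, -0.0313], [-0.0909, 0.0317]] tcp [[-0.0153, -0.031], [-0.0152, 0.032]]
strip end mag [[-0.1836, -0.0257], [-0.1835, 0.0262]] tcp [[-0.1079, -0.0254], [-0.1078, 0.0265]]
strip mid mag [[-0.1157, -0.0266], [-0.1157, 0.0276]] tcp [[-0.04, -0.0263], [-0.04, 0.0279]]
gate top mag [[-0.0555, -0.0378], [-0.0555, 0.0396]] tcp [[0.0202, -0.0375], [0.0202, 0.0399]]
```

Request:
{"api": "drive_tool", "payload": {"dp": [[0.0005, -0.001, 0.04], [0.0005, -0.001, 0.075], [0.0005, -0.001, 0.1], [0.0005, -0.001, 0.111], [0.0005, -0.001, 0.111]], "yaw": [0, 0, 0, 0, 0], "gripper": [0.08, 0.08, 0.08, 0.08, 0.08]}}

```text
time: 1.62
position: [0.5489, -0.0292, 0.024]
tool_rot: [0.785, 0.62, -0.001, -0.001]
wrist_force: [-0.0, -0.3, 1.1]
finger_gap: 0.08
```

Request:
{"api": "drive_tool", "payload": {"dp": [[0, 0, 0], [0, 0, 0], [0, 0, 0], [0, 0, 0], [0, 0, 0]], "yaw": [0, 0, 0, 0, 0], "gripper": [0.05, 0.05, 0.05, 0.05, 0.05]}}

```text
time: 2.03
position: [0.5508, -0.0293, 0.0263]
tool_rot: [0.784, 0.621, 0.001, 0.0]
wrist_force: [-0.0, 1.1, 4.1]
finger_gap: 0.0638
```

Request:
{"api": "drive_tool", "payload": {"dp": [[0, -0.004, 0], [0, -0.012, 0], [0, -0.022, 0], [0, -0.032, 0], [0, -0.042, 0], [0, -0.052, 0], [0, -0.062, 0], [0, -0.072, 0], [0, -0.08, 0], [0, -0.083, 0]], "yaw": [0, 0, 0, 0, 0, 0, 0, 0, 0, 0], "gripper": [0.05, 0.05, 0.05, 0.05, 0.05, 0.05, 0.05, 0.05, 0.05, 0.05]}}

```text
time: 2.87
position: [0.4692, -0.0101, 0.0263]
tool_rot: [0.784, 0.621, 0.001, 0.001]
wrist_force: [4.2, -1.3, 5.9]
finger_gap: 0.0634
```

Request:
{"api": "drive_tool", "payload": {"dp": [[0, 0, 0], [0, 0, 0], [0, 0, 0]], "yaw": [0, 0, 0], "gripper": [0.05, 0.05, 0.05]}}

```text
time: 3.12
position: [0.4689, -0.01, 0.0263]
tool_rot: [0.784, 0.621, 0.0, -0.0]
wrist_force: [-0.2, 1.1, 13.3]
finger_gap: 0.0639
```

```bash
python3 - <<'E'
from h import *
snap('wrist','w2.png');snap('scene','s2.png')
b=cv2.imread('pics/scene0.png')
b=cv2.imread('pics/s2.png')[110:250,160:340]; cv2.imwrite('pics/s2z.png',cv2.resize(b,None,fx=4,fy=4,interpolation=cv2.INTER_CUBIC))
E
```

```text
(no output)
```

View pics/w2.png

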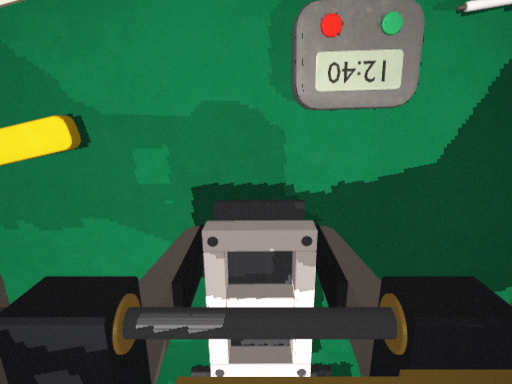

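View pics/s2z.png

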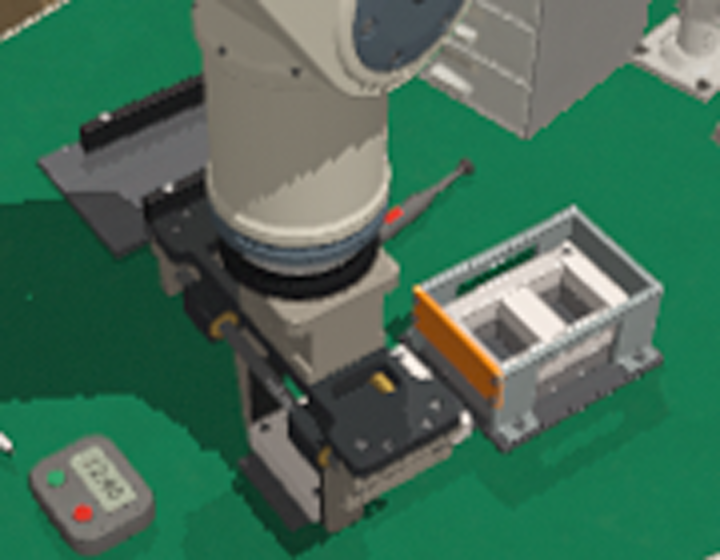

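The frames have dropped: the top one now sits below the tower rim. The pulled frame is on the strip, so I'll release it and rise.

Request:
{"api": "drive_tool", "payload": {"dp": [[0, 0, 0], [0, 0, 0], [0, 0, 0], [0, 0, 0], [0, 0, -0.02], [0, 0, -0.06], [0, 0, -0.1], [0, 0, -0.13], [0, 0, -0.15], [0, 0, -0.15]], "yaw": [0, 0, 0, 0, 0, 0, 0, 0, 0, 0], "gripper": [0.08, 0.08, 0.08, 0.08, 0.08, 0.08, 0.08, 0.08, 0.08, 0.08]}}

```text
time: 4.05
position: [0.4714, -0.0103, 0.1794]
tool_rot: [0.784, 0.621, 0.002, 0.002]
wrist_force: [0.8, -0.9, 0.3]
finger_gap: 0.0801
```

```bash
python3 - <<'E'
from h import *
snap('wrist','w3.png');snap('side','sd3.png')
b=cv2.imread('pics/sd3.png')[130:260,190:340]; cv2.imwrite('pics/sd3z.png',cv2.resize(b,None,fx=4,fy=4,interpolation=cv2.INTER_CUBIC))
E
```

```text
(no output)
```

View pics/w3.png

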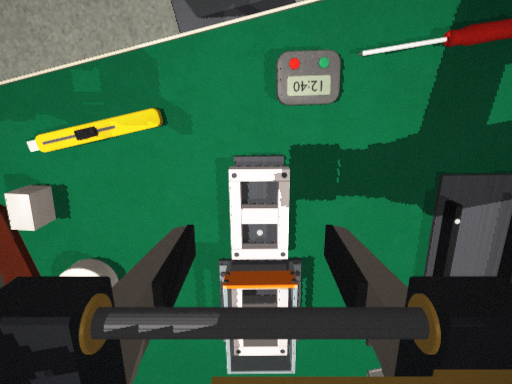

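View pics/sd3z.png

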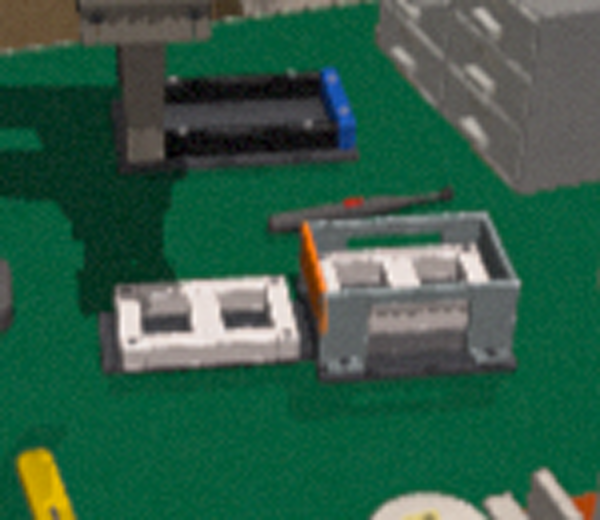

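The frame lies flat on the strip, at (229–290, 167–260) in the wrist view, with a gap before the gate. Next I'll measure it.

```bash
python3 - <<'E'
from h import *
g=load('w3.png'); im=g['img'].astype(int)
m=((im.min(2)>110)&(im.max(2)-im.min(2)<40)).astype(np.uint8); m[:,:200]=0;m[:,320:]=0;m[:120]=0;m[265:]=0
m=cv2.morphologyEx(m,cv2.MORPH_OPEN,np.ones((3,3),np.uint8))
cs,_=cv2.findContours(m,cv2.RETR_CCOMP,cv2.CHAIN_APPROX_NONE)
c0=np.radians(-12.9);u=np.array([np.cos(c0),np.sin(c0)]);v=np.array([-u[1],u[0]]);M=np.array([.6247,-.0466])
p=get_state()['position'];print(p)
for c in cs:
    if cv2.contourArea(c)<300: continue
    print('area',cv2.contourArea(c))
    P=ray(g,c[:,0,:],.022)[:,:2].astype(np.float32)
    r=cv2.minAreaRect(P*1000); ctr=np.array(r[0])/1000
    print(r,'mag',(ctr-M)@u,(ctr-M)@v,'tcp',(ctr-p[:2])@u,(ctr-p[:2])@v)
E
```

```text
[ 0.46926899 -0.01027053  0.17567863]
area 5313.5
((505.4306945800781, -19.69683837890625), (64.50198364257812, 105.95259094238281), 77.12940216064453) mag -0.12226522453445116 -0.0004027283222463561 tcp 0.03735345217336482 -0.0011152991855929387
area 871.0
((528.8583984375, -25.10672950744629), (40.27372360229492, 30.044158935546875), 76.78048706054688) mag -0.09822104912317914 -0.0004458426551068942 tcp 0.061397627584636835 -0.0011584135184534734
area 1008.5
((482.2869567871094, -14.288429260253906), (40.52853012084961, 30.962949752807617), 76.77653503417969) mag -0.14603226998674776 -0.00029766313828143154 tcp 0.01358640672106822 -0.0010102340016280103
```

Request:
{"api": "drive_tool", "payload": {"dp": [[0.208, 0.102, -0.08], [0.208, 0.102, -0.08], [0.208, 0.102, -0.08], [0.208, 0.102, -0.08], [0.208, 0.102, -0.08], [0.208, 0.102, -0.08], [0.208, 0.102, -0.08], [0.208, 0.102, -0.08], [0.208, 0.102, -0.08], [0.208, 0.102, -0.08]], "yaw": [1.571, 1.571, 1.571, 1.571, 1.571, 1.571, 1.571, 1.571, 1.571, 1.571], "gripper": [0.06, 0.06, 0.06, 0.06, 0.06, 0.06, 0.06, 0.06, 0.06, 0.06]}}

```text
time: 4.98
position: [0.6152, 0.1689, 0.2523]
tool_rot: [0.999, 0.044, -0.002, 0.001]
wrist_force: [-0.1, 0.3, 0.1]
finger_gap: 0.0604
```

Request:
{"api": "drive_tool", "payload": {"dp": [[0, 0, 0], [0, 0, 0], [0, 0, 0]], "yaw": [0.321, 0.321, 0.321], "gripper": [0.03, 0.03, 0.03]}}

```text
time: 5.23
position: [0.6152, 0.1686, 0.2525]
tool_rot: [0.993, -0.117, -0.002, 0.001]
wrist_force: [0.3, 0.0, -0.8]
finger_gap: 0.0423
```

```bash
python3 - <<'E'
from h import *
print(get_state()['joint_positions'].round(3))
snap('wrist','w4.png')
E
```

```text
[ 0.265  0.361  1.585 -0.     1.2    0.5  ]
```

View pics/w4.png

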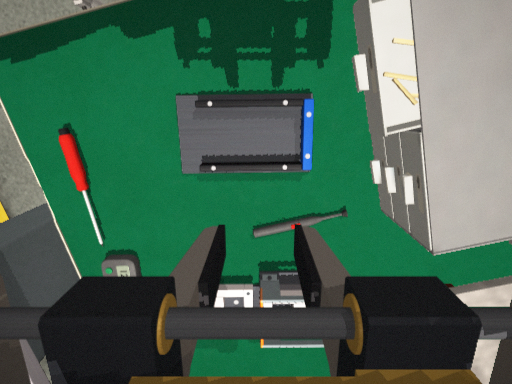

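The channel is at about (178–313, 92–173), with the blue stop at (302–313, 98–170) and the walls at rows ~102 and ~167. I'll zoom in to get its edges.

```bash
python3 - <<'E'
from h import *
b=cv2.imread('pics/w4.png')[80:185,165:325]; cv2.imwrite('pics/w4z.png',cv2.resize(b,None,fx=5,fy=5,interpolation=cv2.INTER_CUBIC))
g=load('w4.png'); im=g['img'].astype(int)
m=((im[:,:,2]>im[:,:,0]+60)&(im[:,:,2]>im[:,:,1]+40)).astype(np.uint8)
c=max(cv2.findContours(m,0,1)[0],key=cv2.contourArea)
print(cv2.minAreaRect(c)); P=ray(g,c[:,0],.028)[:,:2].astype(np.float32)*1000; print(cv2.minAreaRect(P))
E
```

```text
((306.8565673828125, 134.44699096679688), (11.155486106872559, 71.25324249267578), 1.847610354423523)
((681.2308959960938, 197.56082153320312), (85.55242156982422, 13.698919296264648), 77.43611907958984)
```

View pics/w4z.png

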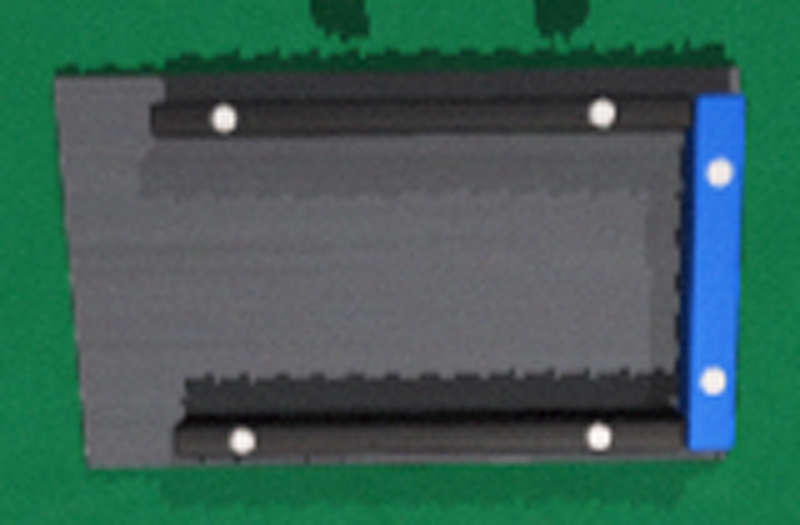

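```bash
python3 - <<'E'
from h import *
g=load('w4.png'); f=lambda L:[(165+x/5-.4,80+y/5-.4) for x,y in L]
def rep(n,L,z):
    P=ray(g,f(L),z)[:,:2]; d=P[-1]-P[0]; print(n,P.round(4).tolist(),'L',np.linalg.norm(d).round(4),'ang',np.degrees(np.arctan2(d[1],d[0])).round(2)); return P
a=rep('up screws',[(224,119),(602,113)],.0265); b=rep('lo screws',[(243,440),(599,437)],.0265)
s=rep('stop face top',[(688,450),(697,95)],.028)
rep('stop screws',[(713,380),(720,172)],.028)
e=rep('floor -x end',[(90,467),(57,73)],.006)
rep('up wall top outer edge',[(155,103),(690,97)],.026)
rep('up wall bottom-inner',[(155,137),(690,128)],.006)
rep('lo wall outer',[(178,460),(686,455)],.026)
rep('floor top edge',[(57,73),(738,70)],.006)
rep('floor bottom edge',[(90,467),(725,460)],.006)
c=np.radians(-13);u=np.array([np.cos(c),np.sin(c)])
mid=s.mean(0); print('from stop',mid-u*.052); print('from floor',e.mean(0)+u*.106)
st=get_state();q=st['tool_rot'];print(st['position'],np.degrees(2*np.arctan2(q[1],q[0])))
E
```

```text
up screws [[0.5756, 0.2616], [0.6636, 0.242]] L 0.0902 ang -12.59
lo screws [[0.5587, 0.1857], [0.6465, 0.1655]] L 0.0901 ang -12.93
stop face top [[0.6676, 0.1573], [0.6862, 0.2407]] L 0.0855 ang 77.4
stop screws [[0.6771, 0.1733], [0.6882, 0.2222]] L 0.0501 ang 77.18
floor -x end [[0.5125, 0.1849], [0.5349, 0.2829]] L 0.1005 ang 77.14
up wall top outer edge [[0.5605, 0.269], [0.6848, 0.2407]] L 0.1274 ang -12.85
up wall bottom-inner [[0.5542, 0.2625], [0.6861, 0.2331]] L 0.135 ang -12.54
lo wall outer [[0.541, 0.1844], [0.667, 0.1557]] L 0.1292 ang -12.84
floor top edge [[0.5349, 0.2829], [0.7004, 0.244]] L 0.17 ang -13.23
floor bottom edge [[0.5125, 0.1849], [0.6787, 0.1472]] L 0.1704 ang -12.77
from stop [0.62624363 0.21073312]
from floor [0.62697648 0.21005307]
[0.61520911 0.1685856  0.25254112] -13.593890074680338
```

Request:
{"api": "drive_tool", "payload": {"dp": [[-0.064, 0.208, 0], [-0.064, 0.208, 0.05], [-0.064, 0.208, 0.12], [-0.064, 0.208, 0.12], [-0.064, 0.208, 0.12], [-0.064, 0.208, 0.12], [-0.064, 0.208, 0.12], [-0.064, 0.208, 0.12], [-0.064, 0.208, 0.12]], "yaw": [-0.005, -0.005, -0.005, -0.005, -0.005, -0.005, -0.005, -0.005, -0.005], "gripper": [0.03, 0.03, 0.03, 0.03, 0.03, 0.03, 0.03, 0.03, 0.03]}}

```text
time: 6.03
position: [0.507, -0.0192, 0.135]
tool_rot: [0.994, -0.111, -0.001, -0.0]
wrist_force: [-0.9, 0.8, -0.3]
finger_gap: 0.0302
```

```bash
python3 - <<'E'
from h import *
snap('wrist','w5.png')
st=get_state();q=st['tool_rot'];a=2*np.arctan2(q[1],q[0]);print(st['position'],np.degrees(a),st['finger_gap'])
d=np.array([.5055,-.0197])-st['position'][:2]; u=np.array([np.cos(a),np.sin(a)]); print('dx',d@u,'dy',d@[u[1],-u[0]])
E
```

```text
[ 0.50793224 -0.01875524  0.13577931] -12.740019813232966 0.03006287580012795
dx -0.002164015694612514 dy 0.0014578786419398456
```

View pics/w5.png

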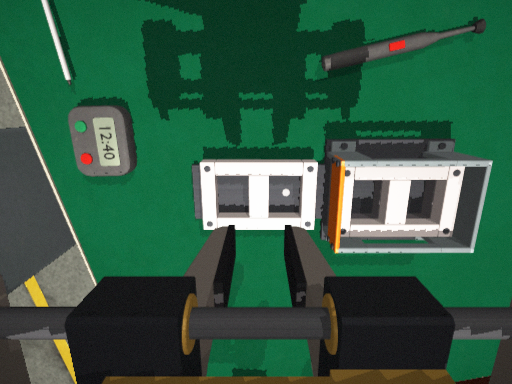

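The frame is at (201–319, 160–230) and the bridge at columns 250–268, midway between the fingers. I'll get the exact offset.

```bash
python3 - <<'E'
from h import *
for i in range(1):
    g=load('w5.png'); im=g['img'].astype(int)
    m=((im.min(2)>130)&(im.max(2)-im.min(2)<40)).astype(np.uint8); m[:,:190]=0;m[:,324:]=0;m[:150]=0;m[240:]=0
    m=cv2.morphologyEx(m,cv2.MORPH_OPEN,np.ones((3,3),np.uint8))
    for c in cv2.findContours(m,cv2.RETR_CCOMP,cv2.CHAIN_APPROX_NONE)[0]:
        if cv2.contourArea(c)<300: continue
        P=ray(g,c[:,0,:],.022)[:,:2].astype(np.float32); print(cv2.minAreaRect(P*1000))
    P=ray(g,[(249.5,195),(268.5,195)],.022); print(P.round(4))
    print('camera->tcp check', g['pose'][:3,3], get_state()['position'], get_state()['qvel'].round(3))
E
```

```text
((506.1299133300781, -18.697803497314453), (65.2824935913086, 104.51451110839844), 77.21904754638672)
((529.6333618164062, -24.77632713317871), (39.81698226928711, 30.953723907470703), 77.22876739501953)
((482.6416320800781, -14.122629165649414), (39.91991424560547, 31.41390609741211), 77.03086853027344)
[[ 0.4986 -0.0164  0.022 ]
 [ 0.5154 -0.0202  0.022 ]]
camera->tcp check [0.52452469 0.05647687 0.28383956] [ 0.50793224 -0.01875524  0.13577931] [ 0.016 -0.013 -0.016 -0.001  0.002  0.002]
```

Request:
{"api": "drive_tool", "payload": {"dp": [[-0.0015, 0.0005, 0.03], [-0.0015, 0.0005, 0.06], [-0.0015, 0.0005, 0.08], [-0.0015, 0.0005, 0.095], [-0.0015, 0.0005, 0.104], [-0.0015, 0.0005, 0.104]], "yaw": [0, 0, 0, 0, 0, 0], "gripper": [0.03, 0.03, 0.03, 0.03, 0.03, 0.03]}}

```text
time: 6.58
position: [0.5056, -0.0185, 0.0306]
tool_rot: [0.994, -0.11, -0.001, -0.0]
wrist_force: [0.7, -0.5, -0.2]
finger_gap: 0.0299
```

Request:
{"api": "drive_tool", "payload": {"dp": [[0, 0, 0], [0, 0, 0], [0, 0, 0], [0, 0, 0]], "yaw": [0, 0, 0, 0], "gripper": [0.01, 0.01, 0.01, 0.01]}}

```text
time: 6.92
position: [0.5063, -0.0193, 0.0327]
tool_rot: [0.994, -0.111, 0.001, -0.0]
wrist_force: [-0.3, 1.3, 4.6]
finger_gap: 0.0176
```

Request:
{"api": "drive_tool", "payload": {"dp": [[0, 0, -0.02], [0, 0, -0.05], [0, 0, -0.08], [0, -0.03, -0.09], [0.01, -0.065, -0.09], [0.02, -0.1, -0.09], [0.032, -0.14, -0.09], [0.032, -0.18, -0.09], [0.032, -0.215, -0.09], [0.032, -0.25, -0.09]], "yaw": [0, 0, 0, 0, 0, 0, 0, 0, 0, 0], "gripper": [0.01, 0.01, 0.01, 0.01, 0.01, 0.01, 0.01, 0.01, 0.01, 0.01]}}

```text
time: 7.75
position: [0.592, 0.2191, 0.122]
tool_rot: [0.994, -0.111, 0.0, -0.0]
wrist_force: [0.8, -1.1, -2.4]
finger_gap: 0.0175
```

Request:
{"api": "drive_tool", "payload": {"dp": [[0, 0, 0.02], [0, 0, 0.03], [0, 0, 0.03], [0, 0, 0.03]], "yaw": [0, 0, 0, 0], "gripper": [0.01, 0.01, 0.01, 0.01]}}

```text
time: 8.08
position: [0.5907, 0.216, 0.0909]
tool_rot: [0.994, -0.112, -0.001, 0.001]
wrist_force: [-0.0, 0.8, -1.4]
finger_gap: 0.0174
```

```bash
python3 - <<'E'
from h import *
snap('wrist','w6.png');snap('side','sd6.png')
b=cv2.imread('pics/sd6.png')[100:230,190:340]; cv2.imwrite('pics/sd6z.png',cv2.resize(b,None,fx=4,fy=4,interpolation=cv2.INTER_CUBIC))
st=get_state();q=st['tool_rot'];a=2*np.arctan2(q[1],q[0]);print(st['position'],np.degrees(a),st['finger_gap'])
d=np.array([.6265,.2103])-st['position'][:2]; u=np.array([np.cos(a),np.sin(a)]); print('dx',d@u,'dy',d@[u[1],-u[0]])
E
```

```text
[0.59189148 0.2162071  0.09217819] -12.847176590257305 0.01753127027346016
dx 0.035055603921263286 dy -0.001936022183891252
```

View pics/w6.png

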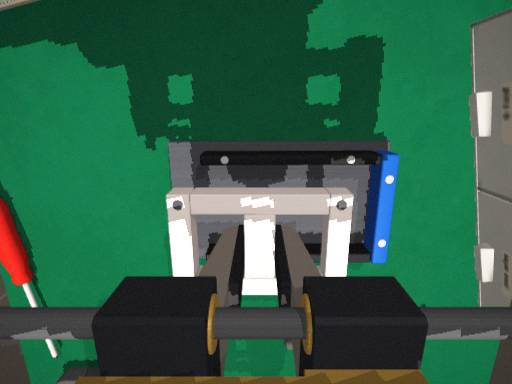

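View pics/sd6z.png

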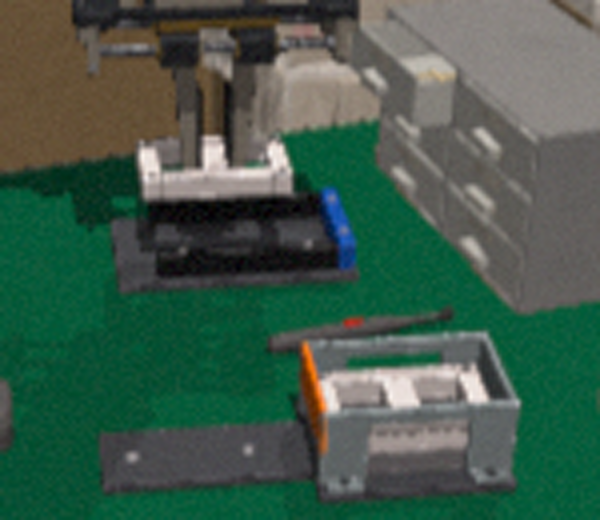

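The frame hangs level over the channel. Next I'll compare its upper edge (row ~189) with the wall screws (row ~160) in the same image.

```bash
python3 - <<'E'
from h import *
g=load('w6.png')
b=cv2.imread('pics/w6.png')[135:275,155:410]; cv2.imwrite('pics/w6z.png',cv2.resize(b,None,fx=3,fy=3,interpolation=cv2.INTER_CUBIC))
c=np.radians(-12.85);u=np.array([np.cos(c),np.sin(c)]);v=np.array([-u[1],u[0]]);C=np.array([.6265,.2103])
def rep(n,uv,z):
    P=ray(g,uv,z)[:,:2]-C; print(n,np.c_[P@u,P@v].round(4).tolist())
rep('screws up (exp y .039)',[(224.5,160),(351,160)],.0265)
rep('stop corners',[(384,262),(397,154)],.028)
rep('stop screws exp y -+.025',[(382,243.5),(390,180)],.028)
zt=.0815
rep('frame back edge top (y .032)',[(170,189),(350,189)],zt)
E
```

```text
screws up (exp y .039) [[-0.061, 0.0388], [0.0294, 0.0388]]
stop corners [[0.0617, -0.0415], [0.061, 0.0434]]
stop screws exp y -+.025 [[0.0583, -0.0257], [0.0584, 0.0246]]
frame back edge top (y .032) [[-0.0847, 0.0323], [0.0134, 0.0324]]
```

View pics/w6z.png

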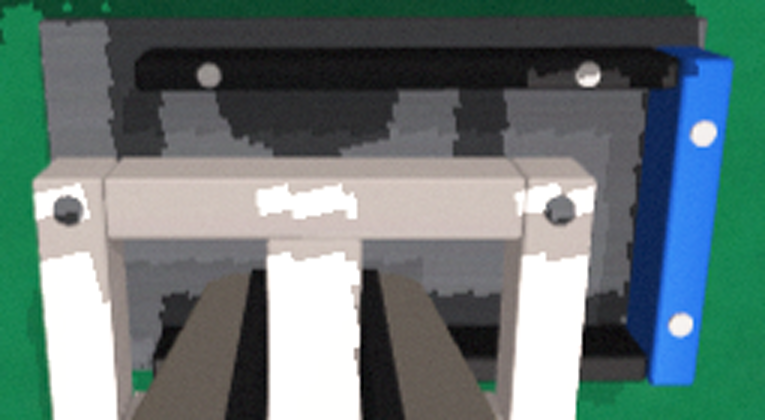

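```bash
python3 - <<'E'
from h import *
g=load('w6.png')
c=np.radians(-12.85);u=np.array([np.cos(c),np.sin(c)]);v=np.array([-u[1],u[0]]);C=np.array([.6265,.2103])
def rep(n,uv,z):
    P=ray(g,uv,z)[:,:2]-C; print(n,np.c_[P@u,P@v].round(4).tolist())
f=lambda L:[(155+x/3-.33,135+y/3-.33) for x,y in L]
rep('top back edge',f([(35,179),(595,178)]),.0815)
rep('bottom back edge',f([(57,158),(580,157)]),.0655)
E
```

```text
top back edge [[-0.087, 0.0293], [0.0153, 0.0296]]
bottom back edge [[-0.0874, 0.0289], [0.0171, 0.0293]]
```

Request:
{"api": "drive_tool", "payload": {"dp": [[0, -0.0023, 0], [0, -0.0023, 0.015], [0, -0.0023, 0.03], [0, -0.0023, 0.04], [0, -0.0023, 0.048], [0, -0.0023, 0.054], [0, -0.0023, 0.058], [0, -0.0023, 0.058]], "yaw": [0, 0, 0, 0, 0, 0, 0, 0], "gripper": [0.01, 0.01, 0.01, 0.01, 0.01, 0.01, 0.01, 0.01]}}

```text
time: 8.85
position: [0.5924, 0.2194, 0.0333]
tool_rot: [0.994, -0.111, -0.0, 0.0]
wrist_force: [0.5, 1.0, -2.2]
finger_gap: 0.0177
```

```bash
python3 - <<'E'
from h import *
snap('wrist','w7.png'); snap('side','sd7.png')
b=cv2.imread('pics/sd7.png')[100:230,190:340]; cv2.imwrite('pics/sd7z.png',cv2.resize(b,None,fx=4,fy=4,interpolation=cv2.INTER_CUBIC))
E
```

```text
(no output)
```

View pics/w7.png

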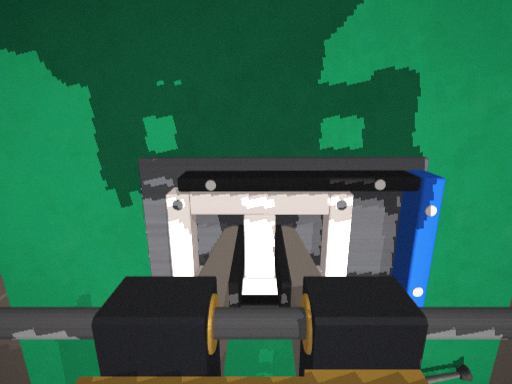

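View pics/sd7z.png

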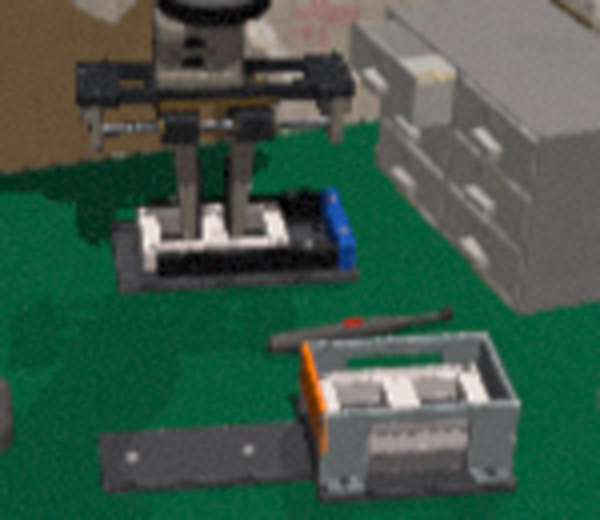

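```bash
python3 - <<'E'
from h import *
g=load('w4.png')
for z in (0.05,.1,.15): print(z,ray(g,[(355,60),(373,170),(366,90),(356,2)],z).round(3).tolist())
E
```

```text
0.05 [[0.744, 0.267, 0.05], [0.747, 0.142, 0.05], [0.751, 0.234, 0.05], [0.753, 0.321, 0.05]]
0.1 [[0.728, 0.264, 0.1], [0.731, 0.157, 0.1], [0.735, 0.235, 0.1], [0.736, 0.31, 0.1]]
0.15 [[0.713, 0.261, 0.15], [0.715, 0.171, 0.15], [0.718, 0.237, 0.15], [0.719, 0.299, 0.15]]
```

Request:
{"api": "drive_tool", "payload": {"dp": [[0, 0, 0.001], [0.004, 0, 0.001], [0.009, 0, 0.001], [0.014, 0, 0.001], [0.019, 0, 0.001], [0.023, 0, 0.001], [0.026, 0, 0.001], [0.028, 0, 0.001]], "yaw": [0, 0, 0, 0, 0, 0, 0, 0], "gripper": [0.01, 0.01, 0.01, 0.01, 0.01, 0.01, 0.01, 0.01]}}

```text
time: 9.62
position: [0.62, 0.2133, 0.0327]
tool_rot: [0.994, -0.111, -0.0, -0.0]
wrist_force: [-2.0, -0.8, 2.2]
finger_gap: 0.0181
```

```bash
python3 - <<'E'
from h import *
g=load('w4.png');h=load('w6.png');k=load('w7.png')
def P(g): K=g['camera_matrix'];T=np.linalg.inv(g['pose']);return K@T[:3]
for a,b in (((355,55),(471,94)),((368,90),(482,135)),((372,162),(475,249)),((381,182),(493,281))):
    X=cv2.triangulatePoints(P(g),P(h),np.array(a,float),np.array(b,float)); print((X[:3]/X[3]).ravel().round(3))
E
```

```text
[0.752 0.271 0.024]
[0.769 0.233 0.006]
[0.759 0.141 0.011]
[0.764 0.117 0.024]
```

Request:
{"api": "drive_tool", "payload": {"dp": [[0.002, 0, 0], [0.004, 0, 0], [0.005, 0, 0], [0.006, 0, 0], [0.006, 0, 0]], "yaw": [0, 0, 0, 0, 0], "gripper": [0.01, 0.01, 0.01, 0.01, 0.01]}}

```text
time: 10.03
position: [0.6255, 0.212, 0.0327]
tool_rot: [0.994, -0.111, 0.0, -0.0]
wrist_force: [-1.2, 1.0, 3.5]
finger_gap: 0.0173
```

Request:
{"api": "drive_tool", "payload": {"dp": [[0.001, 0, 0], [0.002, 0, 0], [0.002, 0, 0]], "yaw": [0, 0, 0], "gripper": [0.01, 0.01, 0.01]}}

```text
time: 10.28
position: [0.6257, 0.2119, 0.0327]
tool_rot: [0.994, -0.111, -0.002, 0.0]
wrist_force: [-9.3, 2.9, 8.1]
finger_gap: 0.0178
```

Request:
{"api": "drive_tool", "payload": {"dp": [[0.001, 0, 0], [0.001, 0, 0], [0.001, 0, 0]], "yaw": [0, 0, 0], "gripper": [0.01, 0.01, 0.01]}}

```text
time: 10.53
position: [0.6257, 0.2119, 0.0327]
tool_rot: [0.994, -0.111, -0.002, 0.0]
wrist_force: [-12.2, 3.3, 11.4]
finger_gap: 0.0175
```

Request:
{"api": "drive_tool", "payload": {"dp": [[0, 0, 0], [0, 0, 0], [0, 0, 0], [0, 0, 0]], "yaw": [0, 0, 0, 0], "gripper": [0.028, 0.028, 0.028, 0.028]}}

```text
time: 10.87
position: [0.6288, 0.2113, 0.0325]
tool_rot: [0.994, -0.111, 0.0, -0.0]
wrist_force: [0.7, 0.0, -0.2]
finger_gap: 0.0276
```

```bash
python3 - <<'E'
from h import *
s=get_state();print(s['position'],s['wrist_force'],s['finger_gap'])
E
```

```text
[0.62880732 0.21125169 0.03254959] [ 0.74480275  0.0232365  -0.15017479] 0.027599701650962972
```

Request:
{"api": "drive_tool", "payload": {"dp": [[-0.002, 0, 0], [-0.002, 0, -0.015], [-0.002, 0, -0.035], [-0.002, -0.01, -0.07], [-0.002, -0.02, -0.11], [-0.002, -0.03, -0.15], [-0.002, -0.03, -0.18], [-0.002, -0.03, -0.18], [-0.002, -0.03, -0.18]], "yaw": [0, 0, 0, 0, 0, 0, 0, 0, 0], "gripper": [0.028, 0.028, 0.028, 0.028, 0.028, 0.028, 0.028, 0.028, 0.028]}}

```text
time: 11.62
position: [0.6342, 0.2416, 0.216]
tool_rot: [0.994, -0.111, 0.002, -0.001]
wrist_force: [0.3, 0.4, 0.1]
finger_gap: 0.0276
```

Request:
{"api": "drive_tool", "payload": {"dp": [[0, 0.07, -0.03], [0, 0.07, -0.03], [0, 0.07, -0.03], [0, 0.07, -0.03]], "yaw": [0, 0, 0, 0], "gripper": [0.028, 0.028, 0.028, 0.028]}}

```text
time: 11.95
position: [0.617, 0.1712, 0.2424]
tool_rot: [0.994, -0.112, -0.0, 0.0]
wrist_force: [0.1, 0.7, 0.0]
finger_gap: 0.028
```

```bash
python3 - <<'E'
from h import *
g=snap('wrist','w8.png'); snap('scene','s8.png'); s=snap('side','sd8.png')
b=cv2.imread('pics/sd8.png')[120:250,190:340]; cv2.imwrite('pics/sd8z.png',cv2.resize(b,None,fx=4,fy=4,interpolation=cv2.INTER_CUBIC))
E
```

```text
(no output)
```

View pics/w8.png

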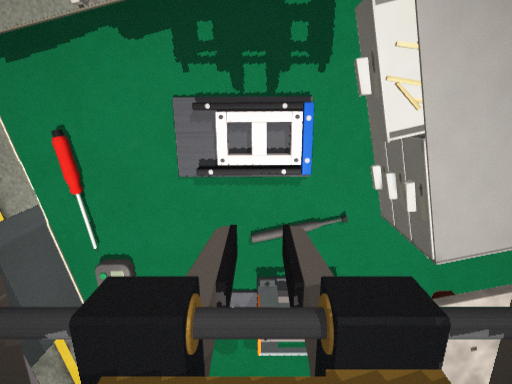

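View pics/sd8z.png

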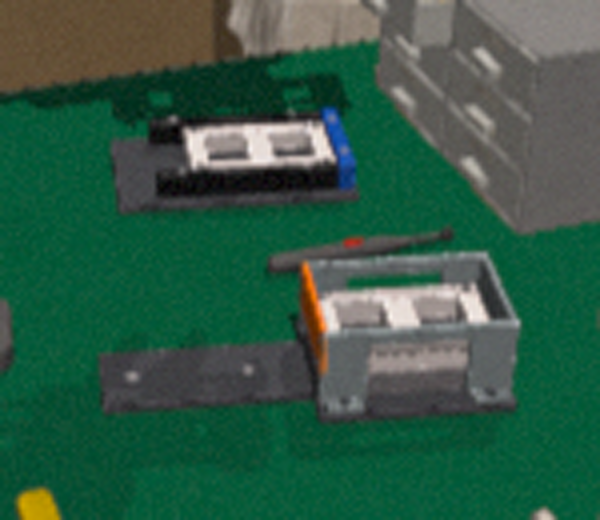

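View pics/s8.png

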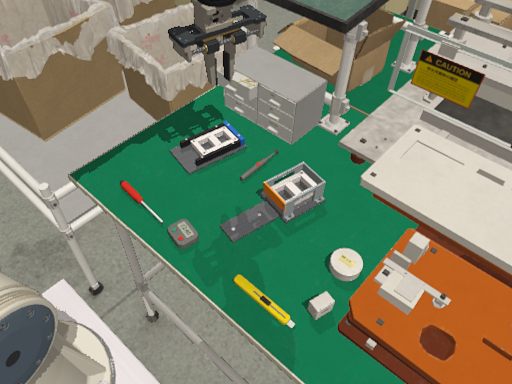

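The frame is at (215–303, 110–167) in the channel and appears to touch the blue stop. The other things haven't moved. I'll check the gap numerically.

```bash
python3 - <<'E'
from h import *
g=load('w8.png'); im=g['img'].astype(int)
m=((im.min(2)>140)&(im.max(2)-im.min(2)<40)).astype(np.uint8); m[:,:205]=0;m[:,309:]=0;m[:108]=0;m[168:]=0
c=max(cv2.findContours(m,0,1)[0],key=cv2.contourArea)
P=ray(g,c[:,0],.022)[:,:2].astype(np.float32); r=cv2.minAreaRect(P*1000); print(r)
b=((im[:,:,2]>im[:,:,0]+60)&(im[:,:,2]>im[:,:,1]+40)).astype(np.uint8)
c=max(cv2.findContours(b,0,1)[0],key=cv2.contourArea); Q=ray(g,c[:,0],.028)[:,:2].astype(np.float32); q=cv2.minAreaRect(Q*1000); print(q)
k=np.radians(-12.85);u=np.array([np.cos(k),np.sin(k)])
print('origin to stop centre along u',(np.array(q[0])-np.array(r[0]))@u,'lateral',(np.array(q[0])-np.array(r[0]))@[-u[1],u[0]])
bb=cv2.imread('pics/w8.png')[85:185,165:325]; cv2.imwrite('pics/w8z.png',cv2.resize(bb,None,fx=5,fy=5,interpolation=cv2.INTER_CUBIC))
# bystanders: same pixels in fixed scene camera?
d=cv2.absdiff(cv2.imread('pics/scene0.png'),cv2.imread('pics/s8.png')).max(2)
for n,(x0,x1,y0,y1) in dict(watch=(165,202,217,250),cutter=(230,298,272,330),driver=(118,165,178,225),tin=(327,365,247,284),block=(305,337,288,320),pen=(240,280,150,182)).items(): print(n,(d[y0:y1,x0:x1]>60).mean().round(3))
E
```

```text
((625.5823974609375, 211.5853271484375), (63.49140930175781, 104.59247589111328), 77.09204864501953)
((681.8798217773438, 198.02615356445312), (85.03276062011719, 12.484954833984375), 77.43636322021484)
origin to stop centre along u 57.903043617788484 lateral -0.6990799228944713
watch 0.0
cutter 0.0
driver 0.0
tin 0.0
block 0.0
pen 0.02
```

View pics/w8z.png

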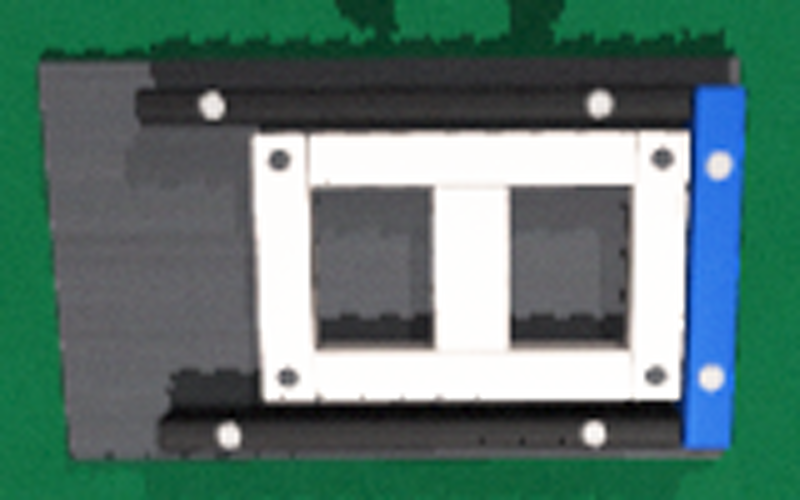

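The frame is home: its origin is 57.9 mm from the stop's centre, which is 52 mm plus half the stop's 12 mm thickness. It lies flat between the walls.

```bash
python3 -c "
from plant import *
print(hand_in())"
```

```text
the job is handed in; nothing more can be done
None
```

The job is done and handed in at about 12 s on the robot's clock, out of 56 s.

**Run-out:** I gripped the bottom frame by its sides and pulled it out about 83 mm. I let go with its origin at x ≈ -122 mm in the magazine's frame, flat and clear of the tower. The two upper frames dropped and stayed in the magazine.

**Loading:** I picked it up again by its middle bridge, lowered it into the channel and pushed it along until it met the blue stop. At that point the wrist force rose to about 12 N and the tool stopped advancing. I then let go and lifted away.

**Last checks:**
- **Frame:** it lies flat between the walls with its end at the stop. Its origin measured 57.9 mm from the stop's centre, where about 58 mm is expected for a home frame.
- **Bystanders:** five show no pixel change in the scene camera. The vacuum pen's patch differed by 2%. The pen looks unmoved, so I put that down to shadow, but I did not measure it.
- **Failures or disagreements:** no check failed. The only disagreement was a 1–2 mm difference between camera and arm readings, within the stated calibration. I corrected the sideways part of it before lowering the frame.

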